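Mount the cork board on the shelf clamp with its thumbscrew

TASK

Mount the little cork board on the white clamp at the shelf's edge: rest its metal tongue on the clamp's plate, slide it into the fork until you feel it press lightly against the stop, so that the two holes line up, then turn the clamp's thumbscrew clockwise, down through both holes until it is fully down, and let go. Push and press lightly throughout, for the clamp is brittle plastic, and leave the other things on the shelf where they are.

Things in the scene. Friction and masses are not known exactly. Their poses are not given: they have to be found in the camera images.
- clamp: White plastic clamp fixed to the shelf's near edge. Origin: on the shelf top, on the thumbscrew's axis; its x points to the fork's open mouth, z up. Flat plate 98 x 46 mm, 12 mm high, x -40 to +58, with an 8 mm hole at the origin. On it a fork from x -40 to +16: gap 5 mm high and 31 mm wide, roof 10 mm thick, a stop lug at its back, face at x -14; a mouth flared to 41 mm from x +16 to +33. Brittle: 20 N cracks it.
- stop: Thin plastic lug at the back of the clamp's fork, 22 mm wide and 5 mm high, that the tongue's end comes to rest against; its face is at x -14 mm of the clamp. Origin and axes as the clamp's. Home means pressed against it lightly (3 to 6 N); it snaps at 10 N.
- thumbscrew: Steel thumbscrew captive in the fork's roof. Origin: centre of its flat upright thumb piece, 24 mm along its own x, 8 mm thick along its y, 20 mm high. Clockwise from above drives it down 1.91 mm per rad (12 mm a turn) with about 0.05 N m; it stays where left. It starts 4.1 to 4.8 rad short of fully down, where it stops dead: its collar, 15 mm below the origin, meets the roof's boss, 32 mm above the shelf.
- screw_tip (a point): Point of the thumbscrew, 38 mm below its origin. The lowest 6 mm is a 6 mm thick pin that passes the tongue's hole; round it above sits a 12 mm spring sleeve that presses on the tongue's top (about 5 N at first touch, 9 N when the screw is fully down). A pin off the hole jams on the tongue. Fully down the point is about 3 mm below the plate's top. Starts above the tongue's level.
- board: Loose cork board on a flat aluminium bracket, about 0.14 kg. Origin: underside of the bracket, on its hole's axis; z up, x from the hole towards the board. Bracket 84 x 30 x 4 mm, from x -14 (the tongue's end) to +70, hole 8.5 mm; with the end against the stop it lies over the plate's hole. The board stands on it upright, 10 mm thick from x +44 to +54, 75 mm wide along y, from 4 to 79 mm up; a 2 mm flange at its back up to 22 mm.
- board_grip (a point): Centre of the upright cork square (75 x 75 x 10 mm), 49 mm from the hole's axis along the board's x, 41.5 mm above the bracket's underside; axes as the board's. Take it from above across its 10 mm thickness, along x, above the flange.
- jar: Empty glass baby food jar without lid, 56 mm across, 72 mm high, beside the clamp; origin under its centre. Leave it alone.
- jar_lid: The jar's plain steel lid, 53 mm across, 12 mm high, lying near the board; origin under its centre. Leave it alone.
- heart_a: Heart-shaped pink ceramic magnet, about 29 mm, 8 mm thick, lying near the clamp; origin under its centre. Leave it alone.
- heart_b: Heart-shaped pink ceramic magnet like the other, lying near the board; origin under its centre. Leave it alone.
- can_opener: Stainless can opener lying on the shelf, 155 mm along its x, 30 mm high; origin under its middle. Leave it alone.
- spice_tin: Aluminium spice tin, 52 mm across, 70 mm high; origin under its centre. Leave it alone.
- spoon: Small spoon lying on the shelf, 140 mm along its x; origin under its middle. Leave it alone.
Not all that is in view belongs to the job. What is shaped like the board but orange is not meant.

How it is judged:
By the outcome, as a careful person would: the job done as asked, in the order asked, and still so for the second after the job is handed in, with the robot touching nothing.
It also fails if it takes over 72 s, if anything falls off the work surface, if the arm or the gripper's body presses on something with over 40 N, if the wrist force passes 120 N, or if a joint passes its speed limit or range.

ROBOT

A 6-joint arm with a two-finger parallel gripper is mounted at the origin on the work surface. World frame = base frame: x ahead of the robot, y to its left, z up, the work surface at z = 0. Lengths are in m, angles in rad, forces in N, time in s.
With the tool pointing down it reaches from about 0.25 to 0.775 m from the base axis. Payload 4 kg.
Tool frame: the origin (TCP) lies midway between the tips of the shut fingers; the grasp point (between the pads) lies 19 mm behind it; z points along the fingers, y is the line along which they close (so a half turn about z gives the same grasp; the last joint's range is limited). The gripper opens to 94 mm and grips with 3 to 60 N. Pads are 16 mm wide; open, the fingers measure 119 mm over their backs; the gripper's body (75 mm by 177 mm) begins 78 mm behind the grasp point.
Start: joints at [1.218, 0.087, 1.371, -0, 1.684, -0.103], TCP at [0.136, 0.533, 0.206] pointing down, gripper open.
Joint ranges: [-3.1, 3.1], [-0.76, 2.03], [0.27, 2.55], [-1.08, 4.22], [0.17, 2.65], [-2.57, 2.57]. Speed limits (rad/s): [2.79, 2.79, 3.14, 3.14, 3.14, 3.14].

INTERFACE

Orientations are given as [roll, pitch, yaw] about the fixed x, y, z axes, in that order (R = Rz(yaw) Ry(pitch) Rx(roll)).
In Python, from bench import get_obs, snapshot, close_job gives the robot as it stands. The module is installed in compiled form; this text tells all that it offers.
- The arm moves only by the tool drive_tool, never from a script. Its argument "commands" is a list of rows, each a list of 6 numbers: the shift along the tool's x, y, z in units of 0.04 m (1.0 is 0.04 m), then the turn, a rotation vector about the tool's x, y, z in units of 0.1 rad (1.0 is 0.1 rad). In form: [[dx, dy, dz, wx, wy, wz], ...]. A call has 1 to 20 rows; each row shifts and turns the commanded pose from where the row before left it, along the tool's axes as they then stand; what a row does not reach is not made up. A row lasts 1/8 s, in which the tool goes at most 62.5 mm and 10.7 degrees, less where a joint would pass 70% of its speed; a pose out of reach is approached as far as the arm can. A call with a number of a shift or a turn outside -1 to 1 is refused whole. A call with a gripper value outside its range is refused whole. "gripper" is the closure, from 0 (fully open) to 1 (shut), set as the call begins (left out, the last holds). The fingers move at their own pace and stop on an object; the grip force is fixed at half the most. Time passes only in rows, so rows that do not move let the fingers close. It gives the time, the measured TCP pose, the force, the opening and the grip force at its end, in the units of the state.
- get_obs(): the state, without advancing time (a new reading comes with each control period).
- snapshot(name): name is "side" or "top"; returns a dict with "image" (400x640x3 uint8, blue, green, red), "range_z" (400x640 float32, m along the optical axis (not along the pixel's ray), 0 where there is no reading), "fx", "fy", "cx", "cy" (pixels), "k1" (the pictures are not rectified: a ray, as slopes to the right and down, at radius r is drawn at 1 + k1 r^2 times it, then the intrinsics apply), "rvec" (rotation vector, rad) and "tvec" (3), from world to camera coordinates, as OpenCV has them. Camera axes: x right, y down, z forward; pixel columns grow to the right and rows downward; lengths in m; the calibration is good to about 2 mm. A picture is of the moment at which its call begins.
- close_job(): hands the job in; it is judged then, once.
The state is a dict: "time": time; "joint_positions": joint angles; "qvel": joint speeds; "joint_torque": joint torques, N m; "tool_pos": TCP position; "ee_rot": TCP orientation; "wrist_force": force on the tool from outside, world axes, zero at the start; "wrist_torque": the same for the moment, N m; "width": finger opening in m; "finger_force": force on a finger pad.
Only numpy, scipy, OpenCV 4.12 (cv2) and the standard library are available. Lean on these libraries where they do the work, as an engineer would, in place of code of your own. Each camera call takes 0.05 s, during which the arm holds its last target. There are 200 camera calls.

## Working session

There is one attempt and no reset: what is moved stays moved. The work goes in short steps, Python scripts to look and compute and a tool call to move; the robot and the scene stay as the last step left them, time stands still between calls to the robot, and variables do not carry over. Pictures are saved under pics/ and viewed, at most 10 in all, crops included, and the job is handed in when it is done.

Besides the shell and the picture viewer there is one more tool, called as name(argument=value, ...), one argument or row to a line, values as JSON. drive_tool: Moves the arm, as the interface text tells. Its arguments: {"type":"object","properties":{"commands":{"type":"array"},"gripper":{"type":"number"}},"required":["commands"]}

```bash
mkdir -p pics
cat > h.py <<'E'
import numpy as np, cv2
from bench import get_obs, snapshot
def K(s): return np.array([[s['fx'],0,s['cx']],[0,s['fy'],s['cy']],[0,0,1.]])
def rays(s,uv):
    uv=np.asarray(uv,float).reshape(-1,2)
    d=(uv-[s['cx'],s['cy']])/[s['fx'],s['fy']]; u=d.copy()
    for _ in range(20): u=d/(1+s['k1']*(u**2).sum(1,keepdims=True))
    R=cv2.Rodrigues(np.array(s['rvec'],float))[0]; t=np.array(s['tvec'],float).ravel()
    return -R.T@t, np.c_[u,np.ones(len(u))]@R, R,t
def onplane(s,uv,z):
    c,d,_,_=rays(s,uv); return c+d*((z-c[2])/d[:,2])[:,None]
def cloud(s):
    v,u=np.mgrid[0:400,0:640]; c,d,_,_=rays(s,np.c_[u.ravel(),v.ravel()])
    P=c+d*s['range_z'].reshape(-1,1); P[s['range_z'].ravel()==0]=np.nan
    return P.reshape(400,640,3)
def proj(s,P):
    R=cv2.Rodrigues(np.array(s['rvec'],float))[0]; q=np.asarray(P,float).reshape(-1,3)@R.T+np.array(s['tvec'],float).ravel()
    u=q[:,:2]/q[:,2:]; u=u*(1+s['k1']*(u**2).sum(1,keepdims=True))
    return u*[s['fx'],s['fy']]+[s['cx'],s['cy']]
E
python3 - <<'E'
from h import *
o=get_obs(); print({k:np.round(v,3) for k,v in o.items()})
for n in('top','side'):
    s=snapshot(n); cv2.imwrite(f'pics/{n}0.png',s['image']); c,_,R,_=rays(s,[[320,200]]); print(n,c,R[2],s['fx'],s['k1'])
E
```

```text
{'time': np.float64(0.0), 'joint_positions': array([ 1.218,  0.088,  1.372, -0.   ,  1.684, -0.103]), 'qvel': array([ 0.001, -0.001,  0.001, -0.   ,  0.001,  0.   ]), 'joint_torque': array([ 1.0000e-03, -3.4019e+01, -3.0242e+01,  7.2000e-02,  3.3000e-02,
       -0.0000e+00]), 'tool_pos': array([0.136, 0.532, 0.204]), 'ee_rot': array([-3.139, -0.   ,  2.892]), 'wrist_force': array([ 0.656, -0.316, -0.031]), 'wrist_torque': array([ 0.014, -0.033, -0.027]), 'finger_force': np.float64(0.0), 'width': np.float64(0.094)}
top [ 0.36187968 -0.00341902  1.07258114] [ 0.18842447  0.01255862 -0.98200738] 399.4715894486133 -0.08093789361843459
side [ 0.19176955 -0.56163013  0.77311519] [ 0.39286202  0.59531572 -0.70089844] 460.0686533445863 -0.11002762341918981
```

View pics/top0.png

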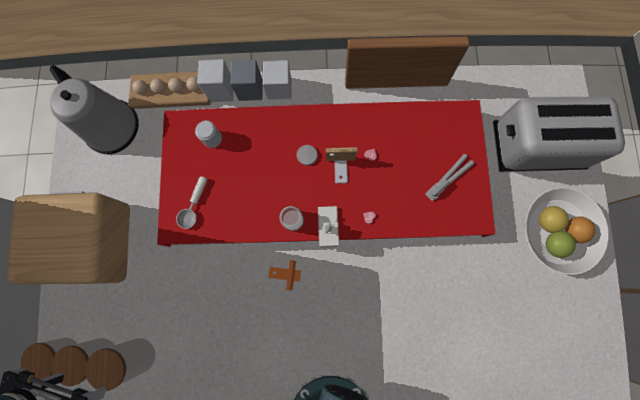

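View pics/side0.png

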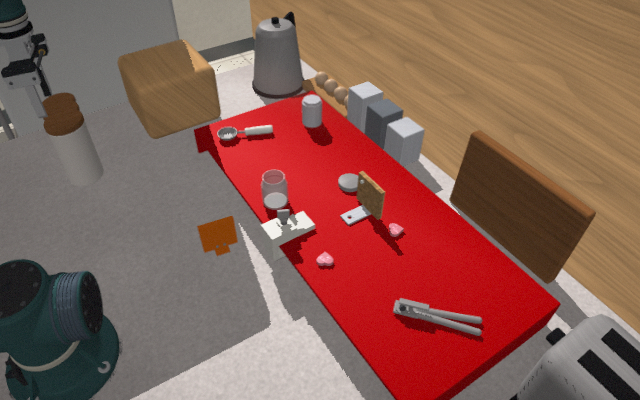

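The top view shows the clamp at about (328,226), the bracket at (341,172) and the cork at (341,154). The jar is at (291,218), the lid at (307,155) and the hearts at (371,155) and (369,217). Next I measure these.

Run:
```python
from h import *
st,ss=snapshot('top'),snapshot('side')
for n,s in(('top',st),('side',ss)):
    P=cloud(s); hsv=cv2.cvtColor(s['image'],cv2.COLOR_BGR2HSV)
    red=(hsv[...,1]>200)&((hsv[...,0]<6)|(hsv[...,0]>174))&np.isfinite(P[...,2])&(P[...,0]>.3)
    zs=P[red][:,2]; print(n,'shelf z',np.percentile(zs,[5,25,50,75,95]).round(4))
    z0=np.median(zs)
    roi=(P[...,0]>.28)&(P[...,0]<.62)&(P[...,1]<.16)&(P[...,1]>-.18)&(P[...,2]>z0-.01)&(hsv[...,1]<90)
    nn,lab,stt,_=cv2.connectedComponentsWithStats(roi.astype(np.uint8))
    for i in range(1,nn):
        if stt[i,4]>40:
            Q=P[lab==i]; print('grey',stt[i].tolist(),np.percentile(Q,[2,50,98],axis=0).round(3).tolist())
    cork=(hsv[...,0]>10)&(hsv[...,0]<30)&(hsv[...,1]>70)&(P[...,0]>.4)&(P[...,0]<.6)&(P[...,2]>z0+.002)&(abs(P[...,1])<.2)
    nn,lab,stt,_=cv2.connectedComponentsWithStats(cork.astype(np.uint8))
    for i in range(1,nn):
        if stt[i,4]>40: 
            Q=P[lab==i]; print('cork',stt[i].tolist(),np.percentile(Q,[2,50,98],axis=0).round(3).tolist())
c=st['image'][130:255,265:395]; a=cv2.resize(c,None,fx=4.6,fy=4.6,interpolation=cv2.INTER_CUBIC)
cv2.imwrite('pics/top1.png',a)
c=ss['image'][160:280,245:415]; a=cv2.resize(c,None,fx=4.6,fy=4.6,interpolation=cv2.INTER_CUBIC)
cv2.imwrite('pics/side1.png',a)
```

```text
top shelf z [0.0709 0.0727 0.074  0.0752 0.077 ]
grey [335, 170, 13, 13, 148] [[0.589, -0.061, 0.073], [0.604, -0.046, 0.078], [0.618, -0.031, 0.081]]
grey [280, 206, 24, 25, 431] [[0.469, 0.055, 0.076], [0.497, 0.081, 0.106], [0.52, 0.104, 0.148]]
grey [318, 206, 21, 41, 773] [[0.428, -0.032, 0.072], [0.474, -0.008, 0.099], [0.524, 0.015, 0.139]]
grey [364, 212, 11, 11, 90] [[0.483, -0.125, 0.079], [0.499, -0.111, 0.082], [0.509, -0.1, 0.086]]
side shelf z [0.0731 0.0746 0.0755 0.0764 0.0777]
grey [261, 171, 54, 81, 1951] [[0.431, -0.032, 0.073], [0.478, -0.005, 0.102], [0.526, 0.079, 0.146]]
grey [340, 211, 19, 14, 156] [[0.592, -0.061, 0.075], [0.606, -0.046, 0.079], [0.62, -0.031, 0.082]]
grey [318, 256, 12, 6, 48] [[0.49, -0.118, 0.081], [0.498, -0.11, 0.083], [0.51, -0.103, 0.085]]
```

View pics/top1.png

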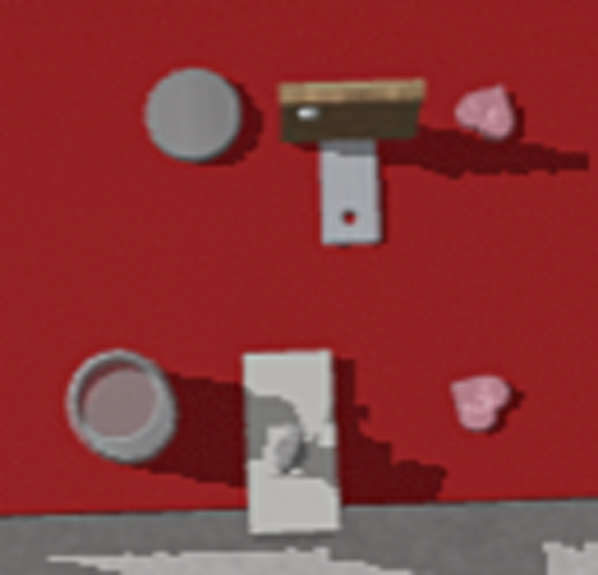

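View pics/side1.png

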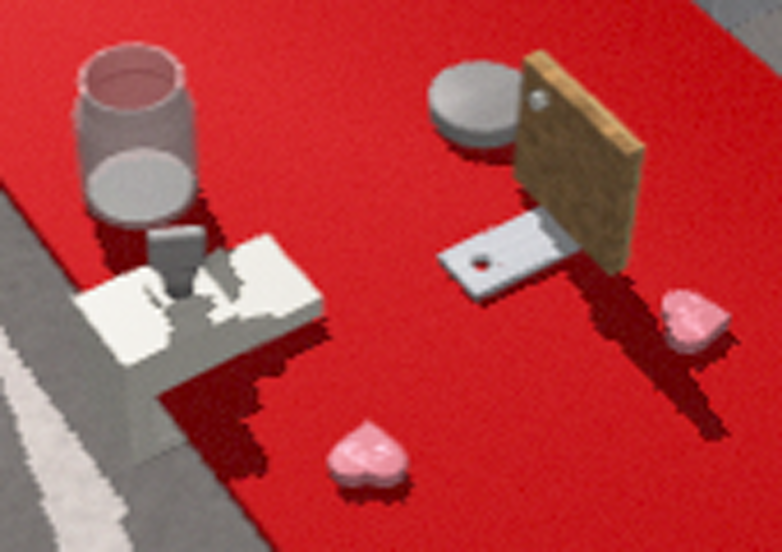

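The two crops show the board's hole at about (341,177) in the top view, with the tongue facing the robot and the clamp. The clamp's mouth faces away from the robot. The jar and one heart flank the clamp. Now I work out poses from edges and corners.

Run:
```python
from h import *
st,ss=snapshot('top'),snapshot('side'); z0=.075
T=lambda p:np.array(p,float)/4.6+[265-.4,130-.4]
S=lambda p:np.array(p,float)/4.6+[245-.4,160-.4]
f=lambda a:np.round(a*1000,1).tolist()
print('hole t',f(onplane(st,T([[349,217]]),z0+.004)),'s',f(onplane(ss,S([[482,263]]),z0+.004)))
print('tongue end t',f(onplane(st,T([[323,244],[381,241]]),z0+.004)),'s',f(onplane(ss,S([[438,257],[480,297]]),z0+.004)))
print('cork top t',f(onplane(st,T([[279,85],[425,80],[280,103],[424,99]]),z0+.079)),'s',f(onplane(ss,S([[523,62],[626,155],[541,50],[644,147]]),z0+.079)))
print('plate mouth t',f(onplane(st,T([[244,354],[331,350]]),z0+.012)),'s',f(onplane(ss,S([[270,236],[323,296]]),z0+.012)))
print('roof/mouth@27 t',f(onplane(st,T([[244,354],[331,350],[250,532],[340,528]]),z0+.027)),'s',f(onplane(ss,S([[270,236],[323,296],[76,297],[127,365]]),z0+.027)))
for n,s in(('t',st),('s',ss)):
    P=cloud(s).reshape(-1,3); r=P[(P[:,0]>.42)&(P[:,0]<.55)&(abs(P[:,1])<.04)]
    for a,b in((.005,.02),(.02,.035),(.035,.045),(.045,.053),(.053,.075)):
        q=r[(r[:,2]>z0+a)&(r[:,2]<z0+b)]
        if len(q)>5: print(n,a,b,len(q),f(np.percentile(q,[3,50,97],axis=0)))
    q=r[(r[:,2]>z0+.048)&(r[:,2]<z0+.08)]
    (c,wh,ang)=cv2.minAreaRect((q[:,:2]*1000).astype(np.float32)); print('thumb',n,len(q),c,wh,ang, np.degrees(np.arctan2(*np.linalg.eigh(np.cov(q[:,:2].T))[1][::-1,1])))
    P=P[(P[:,0]>.5)&(P[:,0]<.7)&(P[:,1]>-.12)&(P[:,1]<.06)]
    q=P[(P[:,2]>z0+.03)&(P[:,2]<z0+.074)]; 
    if len(q)>5:print('cork',n,len(q),f(np.percentile(q,[3,50,97],axis=0)))
```

```text
hole t [[602.4, -44.7, 79.0]] s [[606.6, -45.4, 79.0]]
tongue end t [[587.5, -29.7, 79.0], [588.1, -61.9, 79.0]] s [[591.9, -31.6, 79.0], [593.7, -61.9, 79.0]]
cork top t [[656.2, -7.9, 154.0], [656.4, -84.1, 154.0], [646.4, -8.1, 154.0], [646.1, -83.1, 154.0]] s [[648.9, -10.4, 154.0], [650.5, -82.4, 154.0], [660.7, -8.1, 154.0], [660.1, -82.6, 154.0]]
plate mouth t [[525.8, 15.6, 87.0], [526.5, -31.8, 87.0]] s [[530.5, 13.7, 87.0], [531.0, -30.1, 87.0]]
roof/mouth@27 t [[523.3, 15.3, 102.0], [524.0, -31.3, 102.0], [428.3, 14.7, 102.0], [428.9, -32.6, 102.0]] s [[523.1, 1.2, 102.0], [523.6, -41.8, 102.0], [433.5, 14.5, 102.0], [433.5, -31.0, 102.0]]
t 0.005 0.02 299 [[486.5, -28.0, 82.9], [505.6, -6.9, 86.2], [524.7, 15.2, 92.5]]
t 0.02 0.035 381 [[428.7, -29.2, 98.3], [452.2, -7.5, 101.5], [482.2, 14.2, 105.9]]
t 0.035 0.045 14 [[459.3, -16.9, 112.7], [467.5, -11.9, 118.8], [474.2, -1.3, 119.8]]
t 0.045 0.053 6 [[458.9, -14.9, 120.2], [468.5, -1.1, 121.9], [470.2, 1.1, 123.6]]
t 0.053 0.075 37 [[457.3, -13.3, 130.7], [468.0, -8.2, 138.2], [479.5, -1.1, 142.0]]
thumb t 39 (467.5060729980469, -8.919719696044922) (10.880191802978516, 24.0246524810791) 66.76249694824219 156.00260733109118
cork t 170 [[505.1, -79.3, 106.7], [647.1, -41.2, 129.0], [648.1, 57.2, 147.5]]
s 0.005 0.02 512 [[431.1, -31.8, 81.2], [501.5, -19.9, 87.4], [527.8, 13.3, 93.9]]
s 0.02 0.035 513 [[431.5, -31.2, 96.1], [454.5, -15.7, 102.5], [485.4, 13.2, 107.5]]
s 0.035 0.045 17 [[462.4, -15.5, 110.5], [469.3, -12.9, 117.1], [476.6, -9.1, 119.6]]
s 0.045 0.053 42 [[460.6, -16.4, 120.5], [468.7, -12.2, 123.0], [478.0, -7.5, 127.2]]
s 0.053 0.075 87 [[460.2, -16.1, 128.6], [470.1, -9.8, 138.3], [479.5, -3.7, 142.1]]
thumb s 108 (470.6795349121094, -8.63150691986084) (9.599703788757324, 22.07271385192871) 62.7880859375 153.76322219396215
cork s 525 [[502.1, -83.0, 106.5], [649.9, -44.0, 127.4], [657.1, 58.6, 147.6]]
```

Both views agree on what matters. The board's hole is at about (604.5, -45.5) and the clamp's axis at about (470, -8.3), both with yaw near 0. The relative travel is about -134 mm in x and +37 mm in y. The thumb piece points at about 155°. Moving above the board now.

drive_tool(
  commands=[
    [-0.8,-0.54,-0.08,0,0,0],
    [-0.8,-0.54,-0.08,0,0,0],
    [-0.8,-0.54,-0.08,0,0,0],
    [-0.8,-0.54,-0.08,0,0,0],
    [-0.8,-0.54,-0.08,0,0,0],
    [-0.8,-0.54,-0.08,0,0,0],
    [-0.8,-0.54,-0.08,0,0,0],
    [-0.8,-0.54,-0.08,0,0,0],
    [-0.8,-0.54,-0.08,0,0,0],
    [-0.8,-0.54,-0.08,0,0,0],
    [-0.8,-0.54,-0.08,0,0,0],
    [-0.8,-0.54,-0.08,0,0,0],
    [-0.8,-0.54,-0.08,0,0,0],
    [-0.8,-0.54,-0.08,0,0,0],
    [-0.8,-0.54,-0.08,0,0,0],
    [-0.8,-0.54,-0.08,0,0,0],
    [-0.8,-0.54,-0.08,0,0,0],
    [-0.8,-0.54,-0.08,0,0,0],
    [-0.8,-0.54,-0.08,0,0,0],
    [-0.8,-0.54,-0.08,0,0,0],
  ],
  gripper=0.55,
)

```text
time: 2.8
tool_pos: [0.6501, -0.0449, 0.2694]
ee_rot: [3.141, -0.0, 2.892]
wrist_force: [-0.1, -0.1, 0.3]
width: 0.0423
finger_force: 0.0
```

drive_tool(
  commands=[
    [0,0,0,0,0,1],
    [0,0,0,0,0,1],
    [0,0,0,0,0,1],
    [0,0,0,0,0,1],
    [0,0,0,0,0,1],
    [0,0,0,0,0,1],
    [0,0,0,0,0,1],
    [0,0,0,0,0,1],
    [0,0,0,0,0,1],
    [0,0,0,0,0,1],
    [0,0,0,0,0,1],
    [0,0,0,0,0,1],
    [0,0,0,0,0,1],
    [0,0,0,0,0,0.2],
    [0,0,0,0,0,0],
    [0,0,0,0,0,0],
  ],
)

```text
time: 4.8
tool_pos: [0.6493, -0.0439, 0.2694]
ee_rot: [-3.142, -0.0, 1.573]
wrist_force: [-0.5, -0.2, 0.5]
width: 0.042
finger_force: 0.0
```

drive_tool(
  commands=[
    [-0.05,0.1,0.4,0,0,0],
    [0,0,0.6,0,0,0],
    [0,0,0.6,0,0,0],
    [0,0,0.6,0,0,0],
    [0,0,0.6,0,0,0],
    [0,0,0.6,0,0,0],
    [0,0,0.5,0,0,0],
    [0,0,0,0,0,0],
    [0,0,0,0,0,0],
  ],
)

```text
time: 5.92
tool_pos: [0.6538, -0.046, 0.1142]
ee_rot: [3.14, 0.0, 1.572]
wrist_force: [-0.2, 0.3, -0.7]
width: 0.0423
finger_force: 0.0
```

drive_tool(
  commands=[
    [0,0,0,0,0,0],
    [0,0,0,0,0,0],
    [0,0,0,0,0,0],
    [0,0,0,0,0,0],
    [0,0,0,0,0,0],
    [0,0,0,0,0,0],
  ],
  gripper=1.0,
)

```text
time: 6.68
tool_pos: [0.6535, -0.0458, 0.1138]
ee_rot: [3.141, -0.0, 1.572]
wrist_force: [1.2, 0.2, 2.2]
width: 0.0102
finger_force: 30.0
```

drive_tool(
  commands=[
    [0,0,-0.4,0,0,0],
    [0,0,-0.4,0,0,0],
    [0.2,-0.4,0,0,0,0],
    [0.2,-0.4,0,0,0,0],
    [0.2,-0.4,0,0,0,0],
    [0.2,-0.4,0,0,0,0],
    [0.13,-0.35,0,0,0,0],
    [0,0,0,0,0,0],
    [0,0,0,0,0,0],
  ],
)

```text
time: 7.8
tool_pos: [0.5758, -0.009, 0.1459]
ee_rot: [3.14, 0.0, 1.572]
wrist_force: [0.9, -0.2, -1.5]
width: 0.0098
finger_force: 30.0
```

Run:
```python
from h import *
o=get_obs(); print(o['tool_pos'],o['ee_rot'],o['wrist_force'],o['time'])
a=[]
for n,(x0,y0,w,h) in(('top',(290,150,80,100)),('side',(250,170,130,100))):
    s=snapshot(n); a.append(cv2.resize(s['image'][y0:y0+h,x0:x0+w],None,fx=(3.9 if n=='side' else 3.6),fy=(3.9 if n=='side' else 3.9)/1,interpolation=cv2.INTER_CUBIC))
cv2.imwrite('pics/c2.png',np.hstack(a)); print(a[0].shape,a[1].shape)
```

```text
[ 0.57579066 -0.00898217  0.14588623] [3.14048531e+00 2.10824909e-04 1.57164761e+00] [ 0.88669523 -0.1849219  -1.48425531] 7.8
(390, 288, 3) (390, 507, 3)
```

View pics/c2.png

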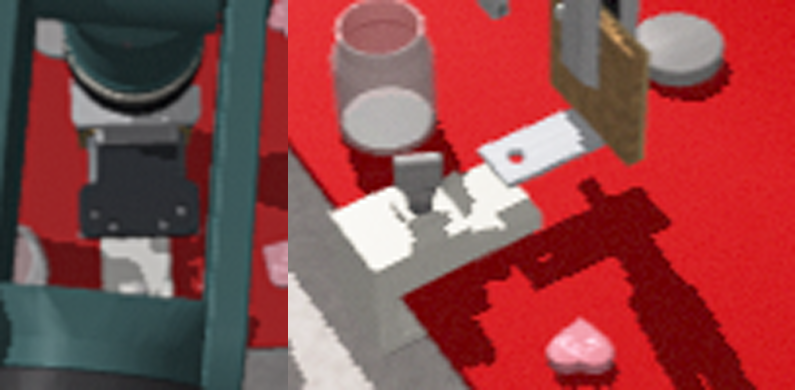

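The side crop shows the tongue level above the plate, just outside the mouth, with the hole at about (308,210). It is in line with the clamp, so I lower it gently.

drive_tool(
  commands=[
    [0,0,0.2,0,0,0],
    [0,0,0.2,0,0,0],
    [0,0,0.02,0,0,0],
    [0,0,0,0,0,0],
    [0,0,0,0,0,0],
  ],
)

```text
time: 8.52
tool_pos: [0.5755, -0.0087, 0.129]
ee_rot: [3.141, -0.0, 1.572]
wrist_force: [-0.2, -0.1, -1.4]
width: 0.0097
finger_force: 30.0
```

drive_tool(
  commands=[
    [0,0,0.025,0,0,0],
    [0,0,0,0,0,0],
  ],
)

```text
time: 8.78
tool_pos: [0.5753, -0.0087, 0.1278]
ee_rot: [3.141, -0.0, 1.572]
wrist_force: [0.0, -0.1, -2.5]
width: 0.0103
finger_force: 30.0
```

drive_tool(
  commands=[
    [0,0,0.025,0,0,0],
    [0,0,0,0,0,0],
  ],
)

```text
time: 9.02
tool_pos: [0.5752, -0.0087, 0.1266]
ee_rot: [-3.141, -0.0, 1.572]
wrist_force: [-1.1, -0.8, -2.1]
width: 0.0099
finger_force: 30.0
```

drive_tool(
  commands=[
    [0,0,0.015,0,0,0],
    [0,0,0,0,0,0],
  ],
)

```text
time: 9.28
tool_pos: [0.5752, -0.0087, 0.126]
ee_rot: [-3.141, -0.0, 1.572]
wrist_force: [0.6, -0.7, -1.9]
width: 0.0099
finger_force: 30.0
```

drive_tool(
  commands=[
    [0,0,0.015,0,0,0],
    [0,0,0,0,0,0],
  ],
)

```text
time: 9.52
tool_pos: [0.5754, -0.0087, 0.1258]
ee_rot: [3.141, -0.0, 1.572]
wrist_force: [-0.3, 0.1, 0.3]
width: 0.0096
finger_force: 30.0
```

Contact came at z=0.1258, just as predicted. I slide in, watching the forces.

drive_tool(
  commands=[
    [0,-0.1,0,0,0,0],
    [0,-0.1,0,0,0,0],
    [0,-0.1,0,0,0,0],
    [0,-0.1,0,0,0,0],
    [0,0,0,0,0,0],
  ],
)

```text
time: 10.15
tool_pos: [0.5587, -0.0087, 0.1257]
ee_rot: [-3.141, -0.0, 1.572]
wrist_force: [0.4, -0.0, 1.8]
width: 0.0097
finger_force: 30.0
```

drive_tool(
  commands=[
    [0,-0.05,0,0,0,0],
    [0,-0.05,0,0,0,0],
    [0,-0.05,0,0,0,0],
    [0,0,0,0,0,0],
  ],
)

```text
time: 10.65
tool_pos: [0.5534, -0.0088, 0.1258]
ee_rot: [3.141, 0.0, 1.572]
wrist_force: [1.2, -0.7, 2.5]
width: 0.0099
finger_force: 30.0
```

drive_tool(
  commands=[
    [0,-0.05,0,0,0,0],
    [0,-0.05,0,0,0,0],
    [0,0,0,0,0,0],
  ],
)

```text
time: 11.02
tool_pos: [0.5494, -0.0087, 0.1258]
ee_rot: [3.141, -0.0, 1.572]
wrist_force: [1.8, -0.3, 4.1]
width: 0.01
finger_force: 30.0
```

drive_tool(
  commands=[
    [0,0,-0.01,0,0,0],
    [0,-0.05,0,0,0,0],
    [0,-0.05,0,0,0,0],
    [0,0,0,0,0,0],
  ],
)

```text
time: 11.52
tool_pos: [0.5448, -0.0086, 0.1258]
ee_rot: [-3.141, -0.0, 1.572]
wrist_force: [2.6, 0.8, 2.9]
width: 0.0097
finger_force: 30.0
```

drive_tool(
  commands=[
    [0,-0.05,0,0,0,0],
    [0,-0.05,0,0,0,0],
    [0,0,0,0,0,0],
  ],
)

```text
time: 11.9
tool_pos: [0.5408, -0.0087, 0.1257]
ee_rot: [-3.141, -0.0, 1.572]
wrist_force: [1.6, 0.7, 2.5]
width: 0.0096
finger_force: 30.0
```

drive_tool(
  commands=[
    [0,-0.05,0,0,0,0],
    [0,-0.05,0,0,0,0],
    [0,0,0,0,0,0],
  ],
)

```text
time: 12.28
tool_pos: [0.5368, -0.0087, 0.1258]
ee_rot: [-3.141, -0.0, 1.572]
wrist_force: [1.3, 1.4, 1.5]
width: 0.0103
finger_force: 30.0
```

drive_tool(
  commands=[
    [0,-0.05,0,0,0,0],
    [0,-0.05,0,0,0,0],
    [0,-0.05,0,0,0,0],
    [0,0,0,0,0,0],
  ],
)

```text
time: 12.78
tool_pos: [0.5308, -0.0087, 0.1258]
ee_rot: [-3.141, -0.0, 1.572]
wrist_force: [1.0, 1.9, 1.5]
width: 0.0096
finger_force: 30.0
```

drive_tool(
  commands=[
    [0,-0.05,0,0,0,0],
    [0,-0.05,0,0,0,0],
    [0,0,0,0,0,0],
  ],
)

```text
time: 13.15
tool_pos: [0.5268, -0.0087, 0.1257]
ee_rot: [-3.141, -0.0, 1.572]
wrist_force: [0.5, 1.1, 0.6]
width: 0.0099
finger_force: 30.0
```

drive_tool(
  commands=[
    [0,-0.025,0,0,0,0],
    [0,-0.025,0,0,0,0],
    [0,0,0,0,0,0],
  ],
)

```text
time: 13.52
tool_pos: [0.5251, -0.0087, 0.1258]
ee_rot: [-3.141, -0.0, 1.572]
wrist_force: [2.0, 0.9, 0.6]
width: 0.01
finger_force: 30.0
```

drive_tool(
  commands=[
    [0,-0.025,0,0,0,0],
    [0,0,0,0,0,0],
  ],
)

```text
time: 13.78
tool_pos: [0.5241, -0.0088, 0.1258]
ee_rot: [-3.141, -0.0, 1.572]
wrist_force: [0.8, 0.8, 0.4]
width: 0.0101
finger_force: 30.0
```

drive_tool(
  commands=[
    [0,-0.025,0,0,0,0],
    [0,0,0,0,0,0],
  ],
)

```text
time: 14.02
tool_pos: [0.5231, -0.0088, 0.1258]
ee_rot: [-3.141, -0.0, 1.572]
wrist_force: [1.6, 0.9, 0.5]
width: 0.0096
finger_force: 30.0
```

drive_tool(
  commands=[
    [0,-0.015,0,0,0,0],
    [0,0,0,0,0,0],
  ],
)

```text
time: 14.28
tool_pos: [0.5225, -0.0088, 0.1258]
ee_rot: [-3.141, -0.0, 1.572]
wrist_force: [1.3, 1.0, 0.9]
width: 0.01
finger_force: 30.0
```

drive_tool(
  commands=[
    [0,-0.015,0,0,0,0],
    [0,0,0,0,0,0],
  ],
)

```text
time: 14.52
tool_pos: [0.5219, -0.0087, 0.1258]
ee_rot: [-3.141, -0.0, 1.572]
wrist_force: [1.4, 1.5, -0.3]
width: 0.01
finger_force: 30.0
```

drive_tool(
  commands=[
    [0,-0.015,0,0,0,0],
    [0,0,0,0,0,0],
  ],
)

```text
time: 14.78
tool_pos: [0.5213, -0.0087, 0.1258]
ee_rot: [-3.141, -0.0, 1.572]
wrist_force: [0.2, 0.6, -0.2]
width: 0.0099
finger_force: 30.0
```

drive_tool(
  commands=[
    [0,-0.012,0,0,0,0],
    [0,0,0,0,0,0],
  ],
)

```text
time: 15.02
tool_pos: [0.5209, -0.0088, 0.1258]
ee_rot: [-3.141, -0.0, 1.572]
wrist_force: [0.8, 2.3, -0.7]
width: 0.0095
finger_force: 30.0
```

drive_tool(
  commands=[
    [0,-0.012,0,0,0,0],
    [0,0,0,0,0,0],
  ],
)

```text
time: 15.28
tool_pos: [0.5204, -0.0088, 0.1258]
ee_rot: [-3.141, -0.0, 1.572]
wrist_force: [0.5, 2.4, 0.5]
width: 0.0098
finger_force: 30.0
```

drive_tool(
  commands=[
    [0,-0.012,0,0,0,0],
    [0,0,0,0,0,0],
  ],
)

```text
time: 15.52
tool_pos: [0.5199, -0.0088, 0.1258]
ee_rot: [-3.141, -0.0, 1.572]
wrist_force: [0.6, 1.4, -0.9]
width: 0.01
finger_force: 30.0
```

drive_tool(
  commands=[
    [0,-0.012,0,0,0,0],
    [0,0,0,0,0,0],
  ],
)

```text
time: 15.78
tool_pos: [0.5194, -0.0088, 0.1258]
ee_rot: [-3.141, -0.0, 1.572]
wrist_force: [1.0, 1.5, -1.3]
width: 0.0097
finger_force: 30.0
```

drive_tool(
  commands=[
    [0,-0.012,0,0,0,0],
    [0,0,0,0,0,0],
  ],
)

```text
time: 16.02
tool_pos: [0.5191, -0.0088, 0.1258]
ee_rot: [3.142, -0.0, 1.572]
wrist_force: [1.0, 0.5, -0.9]
width: 0.0096
finger_force: 30.0
```

drive_tool(
  commands=[
    [0,-0.01,0,0,0,0],
    [0,0,0,0,0,0],
  ],
)

```text
time: 16.27
tool_pos: [0.519, -0.0088, 0.1259]
ee_rot: [3.141, -0.0, 1.572]
wrist_force: [2.8, 1.4, -1.6]
width: 0.0099
finger_force: 30.0
```

drive_tool(
  commands=[
    [0,-0.01,0,0,0,0],
    [0,0,0,0,0,0],
  ],
)

```text
time: 16.52
tool_pos: [0.5189, -0.0088, 0.126]
ee_rot: [3.14, -0.0, 1.572]
wrist_force: [4.3, 1.9, -3.0]
width: 0.0096
finger_force: 30.0
```

drive_tool(
  commands=[
    [0,0,0.005,0,0,0],
    [0,0,0,0,0,0],
  ],
)

```text
time: 16.77
tool_pos: [0.5189, -0.0088, 0.126]
ee_rot: [3.14, -0.0, 1.572]
wrist_force: [5.7, 1.3, -1.3]
width: 0.0099
finger_force: 30.0
```

drive_tool(
  commands=[
    [0,0,0,0,0,0],
  ],
)

```text
time: 16.9
tool_pos: [0.5189, -0.0088, 0.126]
ee_rot: [3.14, -0.0, 1.572]
wrist_force: [4.5, 0.5, -2.7]
width: 0.0094
finger_force: 30.0
```

Pressed home at about 4.8 N. I open partly, so as not to reach the thumbscrew, and lift.

drive_tool(
  commands=[
    [0,0,0,0,0,0],
    [0,0,0,0,0,0],
    [0,0,0,0,0,0],
    [0,0,0,0,0,0],
  ],
  gripper=0.66,
)

```text
time: 17.4
tool_pos: [0.5179, -0.0089, 0.1256]
ee_rot: [-3.141, 0.0, 1.572]
wrist_force: [-0.7, -0.2, -0.4]
width: 0.0321
finger_force: 0.0
```

drive_tool(
  commands=[
    [0,0,-0.1,0,0,0],
    [0,0,-0.3,0,0,0],
    [0,0,-0.5,0,0,0],
    [0,0,-0.5,0,0,0],
    [0,0,-0.5,0,0,0],
    [0,0,-0.5,0,0,0],
    [0,0,-0.5,0,0,0],
    [0,0,0,0,0,0],
  ],
)

```text
time: 18.4
tool_pos: [0.5194, -0.0089, 0.2446]
ee_rot: [3.136, 0.001, 1.572]
wrist_force: [0.4, 0.2, 0.3]
width: 0.0321
finger_force: 0.0
```

Run:
```python
from h import *
z0=.075; a=[]
for n,(x0,y0,w,h) in(('top',(290,150,80,100)),('side',(250,170,130,100))):
    s=snapshot(n); a.append(cv2.resize(s['image'][y0:y0+h,x0:x0+w],None,fx=3.9,fy=3.9,interpolation=cv2.INTER_CUBIC))
    P=cloud(s).reshape(-1,3); q=P[(P[:,0]>.44)&(P[:,0]<.5)&(abs(P[:,1]+.009)<.025)&(P[:,2]>z0+.046)&(P[:,2]<z0+.074)]
    if len(q)>8:
        print('thumb',n,len(q),cv2.minAreaRect((q[:,:2]*1000).astype(np.float32)),np.percentile(q[:,2],[3,97]),np.degrees(np.arctan2(*np.linalg.eigh(np.cov(q[:,:2].T))[1][::-1,1])))
    q=P[(P[:,0]>.5)&(P[:,0]<.54)&(P[:,1]>-.06)&(P[:,1]<.045)&(P[:,2]>z0+.035)&(P[:,2]<z0+.1)]
    if len(q): print('cork',n,len(q),np.percentile(q,[3,50,97],axis=0).round(4).tolist())
cv2.imwrite('pics/c3.png',np.hstack(a))
```

```text
cork top 1 [[0.5126, 0.0289, 0.1179], [0.5126, 0.0289, 0.1179], [0.5126, 0.0289, 0.1179]]
thumb side 118 ((470.0646057128906, -9.487054824829102), (12.996109008789062, 22.024824142456055), 56.50227737426758) [0.12192878 0.14189799] 155.16987135512122
cork side 620 [[0.5145, -0.0458, 0.1123], [0.5158, -0.0152, 0.1482], [0.5245, 0.0273, 0.1677]]
```

View pics/c3.png

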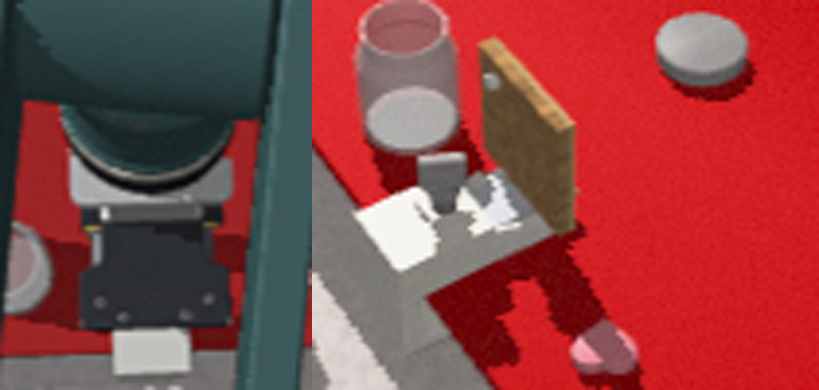

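The board stands upright, with its tongue in the fork (side crop). The thumb piece still points at about 155° at (470,-9). I go above the screw and turn the tool to match.

drive_tool(
  commands=[
    [0,-0.62,0,0,0,-1],
    [0,0,0,0,0,-1],
    [0,0,0,0,0,-1],
    [0,0,0,0,0,-1],
    [0,0,0,0,0,-1],
    [0,0,0,0,0,-1],
    [0,0,0,0,0,-1],
    [0,0,0,0,0,-1],
    [0,0,0,0,0,-1],
    [0,0,0,0,0,-1],
    [0,0,0,0,0,-1],
    [0,0,0,0,0,-0.3],
    [0,0,0,0,0,0],
    [0,0,0,0,0,0],
  ],
)

```text
time: 20.25
tool_pos: [0.4934, -0.0088, 0.2414]
ee_rot: [-3.141, -0.001, 2.701]
wrist_force: [0.3, -1.1, -0.3]
width: 0.032
finger_force: 0.0
```

drive_tool(
  commands=[
    [0.53,-0.25,0.2,0,0,0],
    [0,0,0.6,0,0,0],
    [0,0,0.6,0,0,0],
    [0,0,0.5,0,0,0],
    [0,0,0,0,0,0],
    [0,0,0,0,0,0],
  ],
)

```text
time: 21.0
tool_pos: [0.4705, -0.0089, 0.1666]
ee_rot: [3.141, 0.001, 2.702]
wrist_force: [-0.1, -1.0, 0.8]
width: 0.0318
finger_force: 0.0
```

drive_tool(
  commands=[
    [0,0,0.4,0,0,0],
    [0,0,0.4,0,0,0],
    [0,0,0.25,0,0,0],
    [0,0,0.115,0,0,0],
    [0,0,0,0,0,0],
  ],
)

```text
time: 21.62
tool_pos: [0.4698, -0.0088, 0.1187]
ee_rot: [-3.141, -0.001, 2.702]
wrist_force: [-0.6, 0.4, -0.7]
width: 0.0319
finger_force: 0.0
```

drive_tool(
  commands=[
    [0,0,0,0,0,0],
    [0,0,0,0,0,0],
    [0,0,0,0,0,0],
    [0,0,0,0,0,0],
  ],
  gripper=1.0,
)

```text
time: 22.12
tool_pos: [0.4712, -0.0082, 0.1205]
ee_rot: [3.139, 0.002, 2.702]
wrist_force: [1.6, 3.2, 4.5]
width: 0.0082
finger_force: 32.5
```

drive_tool(
  commands=[
    [0,0.012,0,0,0,0],
    [0,0,0,0,0,0],
    [0,0,0,0,0,0],
  ],
)

```text
time: 22.5
tool_pos: [0.4712, -0.0082, 0.1205]
ee_rot: [3.14, 0.002, 2.702]
wrist_force: [0.1, 2.5, 6.7]
width: 0.008
finger_force: 32.5
```

```bash
python3 -c "
from h import *
o=get_obs(); print(o['joint_positions'].round(3),o['tool_pos'],o['wrist_force'],o['wrist_torque'])"
```

```text
[-1.380e-01 -5.800e-02  1.688e+00  1.000e-03  1.510e+00 -1.270e+00] [ 0.47115159 -0.00817572  0.12046014] [0.05262953 2.47817728 6.71575029] [ 0.40044596 -0.02229995 -0.08152837]
```

drive_tool(
  commands=[
    [0,0.01,-0.025,0,0,0],
    [0,0,0,0,0,0],
  ],
)

```text
time: 22.75
tool_pos: [0.4711, -0.0082, 0.1205]
ee_rot: [3.141, 0.002, 2.702]
wrist_force: [2.2, 1.6, 3.5]
width: 0.0077
finger_force: 32.4
```

drive_tool(
  commands=[
    [0,0.005,-0.015,0,0,0.5],
    [0,0,0.005,0,0,1],
    [0,0,0.005,0,0,1],
    [0,0,0.005,0,0,1],
    [0,0,0.005,0,0,1],
    [0,0,0.005,0,0,1],
    [0,0,0,0,0,0],
  ],
)

```text
time: 23.62
tool_pos: [0.4707, -0.0087, 0.1195]
ee_rot: [-3.141, 0.001, 2.152]
wrist_force: [2.1, -1.2, 1.9]
width: 0.0077
finger_force: 32.2
```

```bash
python3 -c "
from h import *
o=get_obs(); print(o['joint_positions'].round(3),o['tool_pos'],o['wrist_force'],o['wrist_torque'])"
```

```text
[-1.380e-01 -5.700e-02  1.688e+00 -1.000e-03  1.510e+00 -7.190e-01] [ 0.47066168 -0.00866219  0.11949774] [ 2.07579916 -1.22690827  1.90372261] [-0.26072971 -0.35980364 -0.08808563]
```

The screw follows: 0.55 rad turned and 1.0 mm down. Continuing.

drive_tool(
  commands=[
    [0,0,0.005,0,0,1],
    [0,0,0.005,0,0,1],
    [0,0,0.005,0,0,1],
    [0,0,0.005,0,0,1],
    [0,0,0.005,0,0,1],
    [0,0,0.005,0,0,1],
    [0,0,0.005,0,0,1],
    [0,0,0.005,0,0,1],
    [0,0,0.005,0,0,1],
    [0,0,0.005,0,0,1],
    [0,0,0,0,0,0],
  ],
)

```text
time: 25.0
tool_pos: [0.4695, -0.0088, 0.1175]
ee_rot: [-3.14, 0.003, 1.154]
wrist_force: [-2.4, -2.9, 4.1]
width: 0.0077
finger_force: 32.4
```

drive_tool(
  commands=[
    [0,0,0.005,0,0,1],
    [0,0,0.005,0,0,1],
    [0,0,0.005,0,0,1],
    [0,0,0.005,0,0,1],
    [0,0,0.005,0,0,1],
    [0,0,0,0,0,0],
  ],
)

```text
time: 25.75
tool_pos: [0.469, -0.0084, 0.1165]
ee_rot: [-3.14, 0.003, 0.654]
wrist_force: [-4.2, -1.4, 6.6]
width: 0.0075
finger_force: 32.5
```

drive_tool(
  commands=[
    [-0.02,-0.005,-0.03,0,0,0.5],
    [0,0,0.005,0,0,1],
    [0,0,0.005,0,0,1],
    [0,0,0.005,0,0,1],
    [0,0,0.005,0,0,1],
    [0,0,0,0,0,0],
  ],
)

```text
time: 26.5
tool_pos: [0.4688, -0.0079, 0.1158]
ee_rot: [-3.14, 0.003, 0.205]
wrist_force: [0.5, 0.6, -1.0]
width: 0.0079
finger_force: 32.1
```

drive_tool(
  commands=[
    [0,0,0.005,0,0,1],
    [0,0,0.005,0,0,1],
    [0,0,0.005,0,0,1],
    [0,0,0.005,0,0,1],
    [0,0,0.005,0,0,1],
    [0,0,0.005,0,0,1],
    [0,0,0,0,0,0],
  ],
)

```text
time: 27.38
tool_pos: [0.4688, -0.0072, 0.1147]
ee_rot: [-3.14, 0.003, -0.394]
wrist_force: [-0.2, 2.8, -2.8]
width: 0.0078
finger_force: 32.0
```

```bash
python3 -c "
from h import *
o=get_obs(); print(o['joint_positions'].round(3),o['tool_pos'],o['wrist_force'],o['wrist_torque'])"
```

```text
[-0.138 -0.056  1.697  0.002  1.503  1.827] [ 0.46883954 -0.00718452  0.11471454] [-0.16445736  2.76245005 -2.81230941] [0.50382811 0.28441793 0.02803114]
```

drive_tool(
  commands=[
    [-0.005,-0.012,0.015,0,0,1],
    [0,0,0.005,0,0,1],
    [0,0,0.005,0,0,1],
    [0,0,0.005,0,0,1],
    [0,0,0.005,0,0,1],
    [0,0,0.005,0,0,1],
    [0,0,0,0,0,0],
  ],
)

```text
time: 28.25
tool_pos: [0.4693, -0.0066, 0.1136]
ee_rot: [-3.141, 0.003, -0.994]
wrist_force: [0.4, 4.5, -1.6]
width: 0.008
finger_force: 32.0
```

3.7 rad are done and J6 is near its limit. I regrasp half a turn back. The orbit of the TCP puts the true axis at (0.4700, -0.0077).

drive_tool(
  commands=[
    [0,0,0,0,0,0],
    [0,0,0,0,0,0],
    [0,0,0,0,0,0],
    [0,0,-0.3,0,0,0],
    [0,0,-0.4,0,0,0],
    [0,0,0,0,0,-1],
    [0,0,0,0,0,-1],
    [0,0,0,0,0,-1],
    [0,0,0,0,0,-1],
    [0,0,0,0,0,-1],
    [0,0,0,0,0,-1],
    [0,0,0,0,0,-1],
    [0,0,0,0,0,-1],
    [0,0,0,0,0,-1],
    [0,0,0,0,0,-1],
    [0,0,0,0,0,-1],
    [0,0,0,0,0,-1],
    [0,0,0,0,0,-1],
    [0,0,0,0,0,-1],
    [0,0,0,0,0,-1],
  ],
  gripper=0.66,
)

```text
time: 30.75
tool_pos: [0.4704, -0.0078, 0.1439]
ee_rot: [3.14, -0.002, 0.505]
wrist_force: [0.0, -0.2, 0.0]
width: 0.0319
finger_force: 0.0
```

drive_tool(
  commands=[
    [0,0,0,0,0,-1],
    [0,0,0,0,0,-1],
    [0,0,0,0,0,-1],
    [0,0,0,0,0,-1],
    [0,0,0,0,0,-1],
    [0,0,0,0,0,-1],
    [0,0,0,0,0,-1],
    [0,0,0,0,0,-1],
    [0,0,0,0,0,-1],
    [0,0,0,0,0,-1],
    [0,0,0,0,0,-1],
    [0,0,0,0,0,-1],
    [0,0,0,0,0,-1],
    [0,0,0,0,0,-1],
    [0,0,0,0,0,-1],
    [0,0,0,0,0,-1],
    [0,0,0,0,0,-0.4],
    [0,0,0,0,0,0],
    [0,0,0,0,0,0],
  ],
)

```text
time: 33.12
tool_pos: [0.4701, -0.0077, 0.1431]
ee_rot: [3.141, 0.001, 2.141]
wrist_force: [-0.5, 0.7, 0.2]
width: 0.0322
finger_force: 0.0
```

drive_tool(
  commands=[
    [0,0,0.3,0,0,0],
    [0,0,0.3,0,0,0],
    [0,0,0.115,0,0,0],
    [0,0,0,0,0,0],
    [0,0,0,0,0,0],
  ],
)

```text
time: 33.75
tool_pos: [0.47, -0.0077, 0.1139]
ee_rot: [3.141, 0.0, 2.142]
wrist_force: [0.2, -0.4, 0.4]
width: 0.0321
finger_force: 0.0
```

drive_tool(
  commands=[
    [0,0,0,0,0,0],
    [0,0,0,0,0,0],
    [0,0,0,0,0,0],
    [0,0,0,0,0,0],
    [0,0,0,0,0,0],
  ],
  gripper=1.0,
)

```text
time: 34.38
tool_pos: [0.47, -0.0076, 0.1139]
ee_rot: [3.141, 0.0, 2.142]
wrist_force: [0.2, 0.4, -0.3]
width: 0.0076
finger_force: 30.0
```

```bash
python3 -c "
from h import *
o=get_obs(); print(o['joint_positions'].round(3),o['tool_pos'],o['wrist_force'],o['wrist_torque'])"
```

```text
[-0.137 -0.055  1.698  0.     1.498 -0.708] [ 0.46999638 -0.00761841  0.11387592] [ 0.19075916  0.37081674 -0.25895439] [ 0.05761687 -0.12218334  0.01324136]
```

Clean, centred grip. I turn to the hard stop in small steps, watching torque and yaw lag.

drive_tool(
  commands=[
    [0,0,0.005,0,0,1],
    [0,0,0.005,0,0,1],
    [0,0,0.005,0,0,1],
    [0,0,0.005,0,0,1],
    [0,0,0,0,0,0],
  ],
)

```text
time: 35.0
tool_pos: [0.47, -0.0076, 0.1132]
ee_rot: [3.141, -0.0, 1.743]
wrist_force: [-0.4, 0.6, 1.6]
width: 0.0078
finger_force: 30.0
```

```bash
python3 -c "
from h import *
o=get_obs(); print(o['ee_rot'],o['tool_pos'],o['wrist_force'],o['wrist_torque'])"
```

```text
[ 3.14080842e+00 -3.76231111e-05  1.74284122e+00] [ 0.47000768 -0.00760952  0.11321448] [-0.44531573  0.59064353  1.61121255] [ 0.0554188  -0.04592084 -0.04331886]
```

drive_tool(
  commands=[
    [0,0,0.004,0,0,1],
    [0,0,0.004,0,0,1],
    [0,0,0,0,0,0],
  ],
)

```text
time: 35.38
tool_pos: [0.47, -0.0076, 0.1129]
ee_rot: [3.141, -0.0, 1.544]
wrist_force: [0.3, 0.6, 1.8]
width: 0.0079
finger_force: 30.0
```

```bash
python3 -c "
from h import *
o=get_obs(); print(o['ee_rot'],o['tool_pos'],o['wrist_force'],o['wrist_torque'])"
```

```text
[ 3.14081761e+00 -1.51704299e-04  1.54422261e+00] [ 0.47001209 -0.0076208   0.11286921] [0.29834238 0.61405427 1.83631012] [ 0.03982476 -0.04629043 -0.04152709]
```

drive_tool(
  commands=[
    [0,0,0.004,0,0,1],
    [0,0,0.004,0,0,0.5],
    [0,0,0,0,0,0],
  ],
)

```text
time: 35.75
tool_pos: [0.47, -0.0076, 0.1127]
ee_rot: [3.141, -0.0, 1.396]
wrist_force: [-0.0, 0.6, 3.4]
width: 0.0078
finger_force: 31.0
```

```bash
python3 -c "
from h import *
o=get_obs(); print(o['ee_rot'],o['tool_pos'],o['wrist_force'],o['wrist_torque'])"
```

```text
[ 3.14077002e+00 -9.60601724e-05  1.39555224e+00] [ 0.4700139  -0.00759457  0.11268951] [-0.01706068  0.62099604  3.36663299] [-0.00753877  0.03066541  0.45294437]
```

The torque jumped to 0.45 N m at about 4.4 rad in total, so that is the dead stop. I release, lift and check.

drive_tool(
  commands=[
    [0,0,0,0,0,0],
    [0,0,0,0,0,0],
    [0,0,0,0,0,0],
    [0,0,-0.3,0,0,0],
    [0,0,-0.6,0,0,0],
    [0,0,-0.8,0,0,0],
    [0,0,-0.8,0,0,0],
    [0,0,-0.8,0,0,0],
    [0,0,-0.8,0,0,0],
    [0,0,0,0,0,0],
  ],
  gripper=0.66,
)

```text
time: 37.0
tool_pos: [0.4711, -0.0079, 0.2797]
ee_rot: [3.135, -0.0, 1.392]
wrist_force: [0.2, -0.5, -0.3]
width: 0.0319
finger_force: 0.0
```

Run:
```python
from h import *
z0=.075; s=snapshot('side'); P=cloud(s).reshape(-1,3)
q=P[(P[:,0]>.44)&(P[:,0]<.5)&(abs(P[:,1]+.009)<.025)&(P[:,2]>z0+.04)&(P[:,2]<z0+.08)]
print(len(q),np.percentile(q,[3,50,97],axis=0).round(4).tolist(),np.degrees(np.arctan2(*np.linalg.eigh(np.cov(q[:,:2].T))[1][::-1,1])))
q=P[(P[:,0]>.5)&(P[:,0]<.54)&(P[:,1]>-.06)&(P[:,1]<.045)&(P[:,2]>z0+.035)&(P[:,2]<z0+.1)]
print('cork',np.percentile(q,[3,50,97],axis=0).round(4).tolist())
cv2.imwrite('pics/c4.png',cv2.resize(s['image'][150:290,240:420],None,fx=4,fy=4,interpolation=cv2.INTER_CUBIC))
print(get_obs()['tool_pos'],get_obs()['ee_rot'],get_obs()['time'])
```

```text
78 [[0.4661, -0.0205, 0.116], [0.4685, -0.012, 0.1298], [0.4737, 0.002, 0.1345]] 88.70088134737402
cork [[0.5144, -0.0458, 0.1124], [0.5159, -0.0148, 0.1478], [0.5244, 0.0275, 0.1679]]
[ 0.47025847 -0.00776103  0.2773637 ] [ 3.13876623e+00 -2.02721658e-04  1.39180288e+00] 37.05
```

View pics/c4.png

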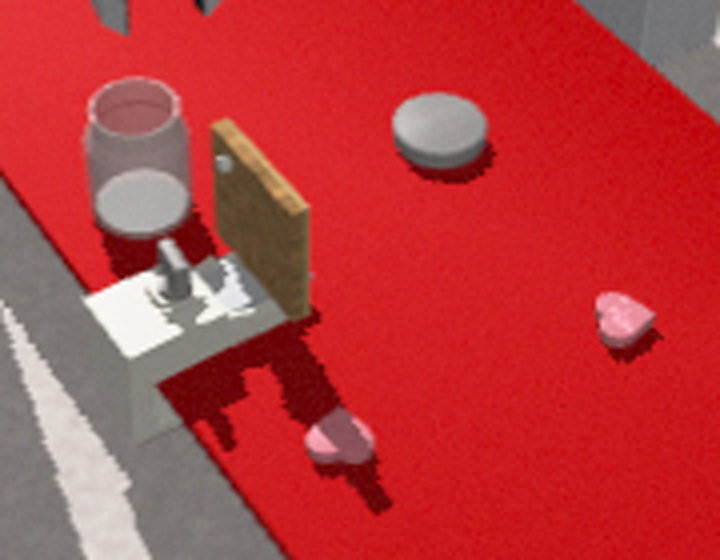

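The side crop shows the screw low, with its thumb top about 8 mm lower at (170,265). The board is upright and unmoved, and the jar, lid and hearts are in place. A jam on the tongue would have shown in the first 2 mm of travel, so this is the dead stop. Handing in.

```bash
python3 -c "
from bench import close_job
print(close_job())"
```

```text
the job is handed in; nothing more can be done
None
```

The cork board is mounted: its tongue was pressed home against the stop at about 5 N, the thumbscrew was turned about 4.4 rad to its dead stop, the gripper let go, and the job was handed in at about 37 s (the hand-in returned no verdict).

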